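# Rock the sorter gate and feed the steel balls down the other chute

## Robot

A 6-joint arm with a two-finger parallel gripper is mounted at the origin on the work surface. World frame = base frame: x ahead of the robot, y to its left, z up, the work surface at z = 0. Lengths are in m, angles in rad, forces in N, time in s.
With the tool pointing down it reaches from about 0.35 to 0.85 m from the base axis. Payload 8.1 kg.
Tool frame: the origin (TCP) lies on the front face of the gripper's body, between the roots of the fingers; the fingertips stand 73 mm ahead of it and the grasp point (between the pads) lies 54 mm ahead of it (r.tcp_to_tips is the distance from the TCP to the fingertips, in m); z points along the fingers, y is the line along which they close (so a half turn about z gives the same grasp; the last joint's range is limited). The gripper opens to 85 mm and grips with 20 to 120 N. Pads are 22 mm wide; open, the fingers measure 114 mm over their backs; the gripper's body (76 mm by 85 mm) begins 54 mm behind the grasp point. The pads swing forward as they close: fully open they stand 13 mm farther back than shut.
Start: joints at [-1.266, 0.13, 1.488, -0, 1.523, -0.085], TCP at [0.228, -0.555, 0.304] pointing down, gripper open.
Joint ranges: [-2.96, 2.96], [-0.89, 2.26], [0.02, 2.5], [-1.34, 4.48], [0, 2.73], [-2.66, 2.66]. Speed limits (rad/s): [2.39, 2.39, 2.79, 3.14, 3.14, 3.14].

## Interface

Orientations are given as a 3x3 rotation matrix whose columns are the frame's x, y, z axes.
In Python, from workcell import r gives the robot as it stands.
- The arm moves only by the tool send_rows, never from a script. Its argument "moves" is a list of rows, each an object with "fingers": the finger opening in mm, from 0 to 85.4; "slide": the shift along the tool's x, y, z as a fraction of full scale, a list of three; "turn": the turn, a rotation vector about the tool's x, y, z as a fraction of full scale, a list of three. A call has 1 to 10 rows; each row shifts and turns the commanded pose from where the row before left it, along the tool's axes as they then stand; what a row does not reach is not made up. Full scale, the value 1, is 40 cm for a shift and 180 degrees for a turn. A row lasts 1/10 s, in which the tool goes at most 50 mm and 8.59 degrees, less where a joint would pass 70% of its speed; a pose out of reach is approached as far as the arm can. A call with a number of a shift or a turn outside -1 to 1 is refused whole. A call with a gripper value outside its range is refused whole. The fingers move at their own pace and stop on an object; "force" is the grip in N (left out, the last holds). Time passes only in rows, so rows that do not move let the fingers close. It gives the time, the measured TCP pose, the force, the opening and the grip force at its end, in the units of the state.
- r.observe(): the state, without advancing time (a new reading comes with each control period).
- r.read_camera(name): name is "side" or "top" or "wrist"; returns a dict with "color" (400x640x3 uint8, red, green, blue), "intrinsics" (3x3 intrinsics, pixels), "dist" ([k1, k2, p1, p2, k3] as OpenCV has them; the pictures are not rectified), "eye" and "rotation" of the camera in the world. Camera axes: x right, y up, looking along -z (the intrinsics and any distortion apply to the point x, -y, -z); pixel columns grow to the right and rows downward; lengths in m; the calibration is good to about 2 mm. A picture is of the moment at which its call begins. There is no depth.
- r.sign_off(): hands the job in; it is judged then, once.
The state is a dict: "t": time; "qpos": joint angles; "joint_vel": joint speeds; "joint_efforts": joint torques, N m; "ee_pos": TCP position; "eef_rot": TCP orientation; "force": force on the tool from outside, world axes, zero at the start; "ft_torque": the same for the moment, N m; "width": finger opening in m; "grip_force": force on a finger pad.
Only numpy, scipy, OpenCV 4.12 (cv2) and the standard library are available. Lean on these libraries where they do the work, as an engineer would, in place of code of your own. Each camera call takes 0.05 s, during which the arm holds its last target. There are 200 camera calls.

## Task

Nothing is to be picked up here. With the fingertips, press the raised end of the sorter's seesaw gate so that it rocks over its pivot and leans the other way, and only then gently push the two waiting steel balls along their rails and off the end, so that both run by themselves down that other chute into its tray. Leave the bottle, the reel stand and the pliers as they are.

Things in the scene. Friction and masses are not known exactly. Their poses are not given: they have to be found in the camera images.
- sorter: Ball sorter, fixed; origin on the bench under the gate's middle. +x along the rails from the balls to the gate, away from the robot; +y left; z up. In mm: gate channel |y| < 65 between a blue near wall (x -29 to -26, top z 88) and a clear far wall (x 26 to 29, top z 100); to each side a chute (|y| 57 to 132, walls to z 78) down to an open tray (|y| 132 to 202, walls to z 50).
- gate (a joint): Seesaw: white plate 46 x 110 mm in the channel, on a shaft along the sorter's x at z 70 mm, with a paddle bar fixed to it beyond the far wall. 0 = level, range -0.3 to 0.3 rad. Top-heavy: rests on either stop, falls over once past level; about 1 N at the bar's raised end suffices. Positive: right (-y) end down, balls go to the right tray; negative: left (+y) end down, left tray.
- paddle_left (a point): Top face of the aluminium paddle bar, 63 mm left of its middle. The bar is 150 mm long along the sorter's y, 22 wide (sorter x 35 to 57), 6 thick, with free space round it; its top middle is 101 mm above the bench when level, this point about 118 mm when raised, 81 when down. Site axes turn with the gate.
- paddle_right (a point): The same point 63 mm right of the bar's middle.
- ball_front_center (a point): Centre of the polished, slippery steel ball nearer the gate: diameter 28 mm, about 90 g. It waits in a shallow dip of the rails (sorter y 0, x about -52 mm), its centre about 100 mm above the bench.
- ball_rear_center (a point): Centre of the second steel ball, same size and height, behind the first (x about -80 mm) and touching it or nearly; pushing it from behind along the sorter's +x drives both. Push at or below its centre height (fingertips 94 to 99 mm above the bench clear the rods): pressed on from higher up it jams. Nothing else stands above the rods behind it.
- rail_end (a point): Gate end of the feed rails: two steel rods, diameter 6, at sorter y +-10, x -110 to -22 mm; this point lies midway at rod-top height (x -22, z 91); axes as the sorter's. Rod tops: z 89 to 90 under the balls, rising gently to 91 at the gate end, 92 at the near end. A ball whose centre is pushed past x -22 drops about 10 mm onto the gate's middle and rolls to its low side by itself.
- tray_left (a point): Middle of the left tray's floor, 166 mm left of the gate middle, 8 mm above the bench; axes as the sorter's. Inside 52 mm along x, 70 mm along y, walls 42 mm above the floor.
- tray_right (a point): Middle of the right tray's floor, 166 mm right of the gate middle; otherwise the same.
- flux_bottle: Bystander: small amber bottle, diameter 34, height 75 mm, upright; origin at the centre of its base. Stands near the rails.
- reel_stand: Bystander: green spool-shaped stand, diameter 52 at the foot, 52 mm high; origin at the centre of its base. Stands near the rails.
- pliers: Bystander: small blue-handled pliers lying flat beyond the paddle, 115 mm long, 45 mm wide, 12 mm high; origin at the pivot's underside, x towards the jaws.
Not all that is in view belongs to the job. What is shaped like the part that bears ball_rear_center but blue or orange is not meant.

How it is judged:
By the outcome, as a careful person would: the job done as asked, in the order asked, and still so for the second after the job is handed in, with the robot touching nothing.
It also fails if it takes over 48 s, if anything falls off the work surface, if the arm or the gripper's body presses on something with over 40 N, if the wrist force passes 120 N, or if a joint passes its speed limit or range.

## Working session

There is one attempt and no reset: what is moved stays moved. The work goes in short steps, Python scripts to look and compute and a tool call to move; the robot and the scene stay as the last step left them, time stands still between calls to the robot, and variables do not carry over. Pictures are saved under pics/ and viewed, at most 10 in all, crops included, and the job is handed in when it is done.

Besides the shell and the picture viewer there is one more tool, called after ">>>" by a JSON object that holds its "method" and its "body", one argument or row to a line. send_rows: Moves the arm, as the interface text tells. Its arguments: {"type":"object","properties":{"moves":{"type":"array","items":{"type":"object","properties":{"fingers":{"type":"number"},"slide":{"type":"array","items":{"type":"number"}},"turn":{"type":"array","items":{"type":"number"}}}}},"force":{"type":"number"}},"required":["moves"]}

```bash
mkdir -p pics
python3 - <<'E'
from workcell import r
import cv2
s=r.observe();print(s['t'],s['ee_pos'],s['eef_rot'],s['width'],r.tcp_to_tips)
for n in("top","side"):
    c=r.read_camera(n);cv2.imwrite(f"pics/{n}0.png",c['color'][...,::-1]);print(n,c['intrinsics'],c['dist'],c['eye'],c['rotation'])
E
```

```text
0.0 [ 0.22788439 -0.55457027  0.30282531] [[ 9.25000515e-01  3.79965452e-01 -5.50152951e-04]
 [ 3.79965806e-01 -9.24998739e-01  1.82187113e-03]
 [ 1.83357303e-04 -1.89427104e-03 -9.99998189e-01]] 0.08558265550187537 0.0726
top [[375.1583171    0.         317.0903855 ]
 [  0.         375.1583171  202.69265586]
 [  0.           0.           1.        ]] [-0.06376609  0.          0.          0.          0.        ] [0.48041701 0.05281058 0.89015154] [[ 0.02293243  0.99359718 -0.11062887]
 [-0.99970639  0.02365709  0.00524206]
 [ 0.00782566  0.11047618  0.99384796]]
side [[454.02789349   0.         314.7035711 ]
 [  0.         454.02789349 199.67711087]
 [  0.           0.           1.        ]] [-0.01692774  0.          0.          0.          0.        ] [0.21865184 0.48119216 0.60604238] [[-0.80155928  0.40212824 -0.44248796]
 [-0.59762422 -0.56191637  0.57192245]
 [-0.01865506  0.72287127  0.69073086]]
```

View pics/top0.png

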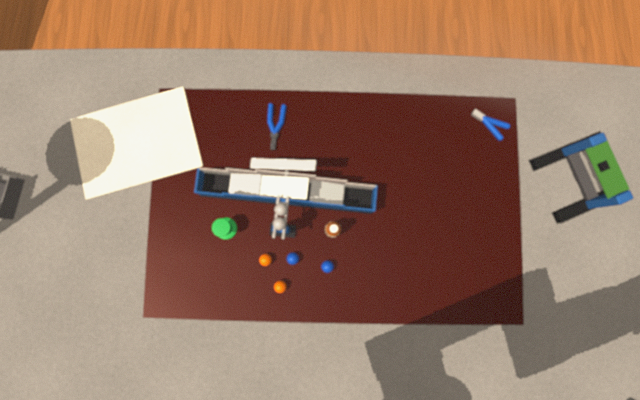

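View pics/side0.png

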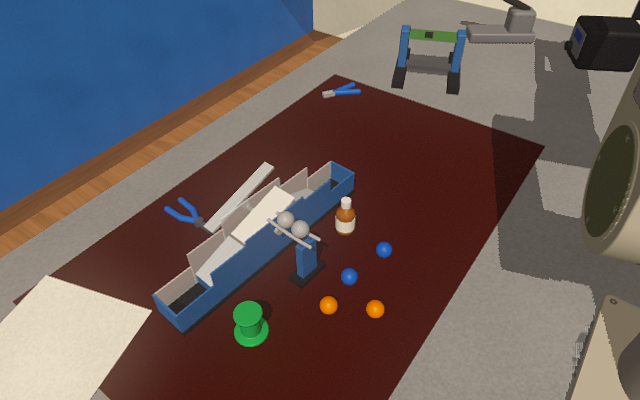

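Top view: the sorter is centred near (285,188) and the paddle bar runs from (250,163) to (316,165). The two grey balls are near (280,205) and (280,217). The blue and orange balls at (265,260), (292,258), (327,267) and (280,287) lie on the bench and are decoys. The side view shows the steel balls at (285,220) and (300,229). I'll check both in close crops.

```bash
cat > h.py <<'E'
import numpy as np,cv2
from scipy.optimize import least_squares
from workcell import r
F=np.diag([1.,-1,-1])
def proj(c,P):
    R=F@np.array(c['rotation']).T; t=-R@np.array(c['eye'])
    return cv2.projectPoints(np.atleast_2d(P).astype(float),cv2.Rodrigues(R)[0],t,np.array(c['intrinsics']),np.array(c['dist']))[0][:,0]
def plane(c,uv,z):
    u=cv2.undistortPoints(np.array([[uv]],float),np.array(c['intrinsics']),np.array(c['dist']))[0,0]
    d=np.array(c['rotation'])@F@np.array([*u,1.]); e=np.array(c['eye'])
    return e+d*(z-e[2])/d[2]
def tri(cs,uvs):
    return least_squares(lambda p:np.concatenate([proj(c,p)[0]-uv for c,uv in zip(cs,uvs)]),[.5,.1,.1])
E
python3 - <<'E'
import cv2
a=cv2.imread('pics/side0.png')[155:335,150:365];b=cv2.imread('pics/top0.png')[145:245,185:385]
cv2.imwrite('pics/sc.png',cv2.resize(a,None,fx=3.3,fy=3.3,interpolation=cv2.INTER_CUBIC))
cv2.imwrite('pics/tc.png',cv2.resize(b,None,fx=4,fy=4,interpolation=cv2.INTER_CUBIC))
E
```

```text
(no output)
```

View pics/sc.png

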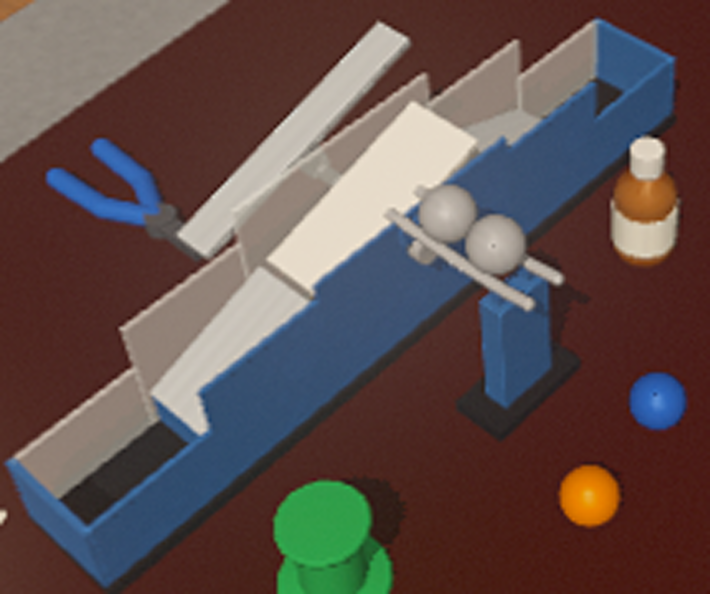

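View pics/tc.png

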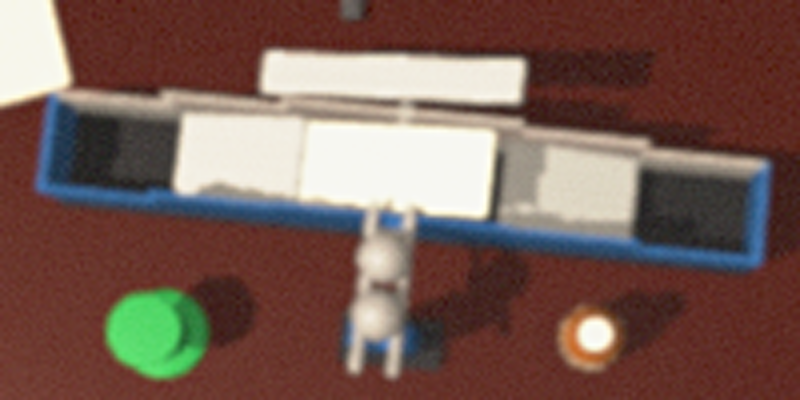

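```bash
cat > fit.py <<'E'
from h import *
def rot(p,a):
    x,y,z=p; return [x,y*np.cos(a)-z*np.sin(a),70+y*np.sin(a)+z*np.cos(a)]
def world(q,P):
    c,s=np.cos(q[2]),np.sin(q[2]); return np.array([q[0],q[1],0])+np.array(P)/1000@np.array([[c,-s,0],[s,c,0],[0,0,1]]).T
E
cat > m.py <<'E'
from fit import *
T,S=r.read_camera('top'),r.read_camera('side')
t=lambda u,v:((u+.5)/4-.5+185,(v+.5)/4-.5+145)
s=lambda u,v:((u+.5)/3.3-.5+150,(v+.5)/3.3-.5+155)
L=[('bf',[-52,0,100],(382,256),(447,212)),('br',[-80,0,100],(377,314),(495,244)),
('nl',[-29,205,50],(38,190),(93,528)),('fl',[29,205,50],(52,95),(10,462)),('nr',[-29,-205,50],(752,268),(673,60)),('fr',[29,-205,50],(768,160),(598,20)),
('rl',[-110,10,89],(355,374),(530,303)),('rr',[-110,-10,89],(392,375),(560,278)),
('pfr',rot([57,-75,31],-.3),(527,57),(378,24)),('pnr',rot([35,-75,31],-.3),(523,104),(408,42)),
('pnl',rot([35,75,31],-.3),(260,95),(212,250)),('pfl',rot([57,75,31],-.3),(264,50),(183,240))]
P=[l[1] for l in L];U=np.array([t(*l[2]) for l in L]);V=np.array([s(*l[3]) for l in L])
f=lambda q:np.concatenate([proj(T,world(q,P))-U,proj(S,world(q,P))-V])
o=least_squares(lambda q:f(q).ravel(),[.55,.1,0],loss='soft_l1');q=o.x
print(q);e=f(q);n=len(L)
for i in range(n):print(L[i][0],e[i].round(1),e[n+i].round(1),(tri([T,S],[U[i],V[i]]).x*1000).round(),(world(q,P[i])[:]*1000).round())
np.save('q.npy',q)
print('paddle_right',world(q,rot([46,-63,31],-.3)),'bottle',plane(T,t(594,332),.075),'bottle side',plane(S,s(648,150),.075),'reel',plane(T,t(144,327),.052),plane(S,s(322,528),.052))
E
python3 m.py
```

```text
[ 0.60316467  0.12027227 -0.07664163]
bf [1.  1.2] [1.2 1.2] [553. 126. 103.] [551. 124. 100.]
br [ 0.8 -0.1] [-0.   0.1] [523. 128. 102.] [523. 126. 100.]
nl [0.5 0.7] [-1.8  3. ] [589. 324.  56.] [590. 327.  50.]
fl [ 0.4 -0.6] [-0.6  0.5] [646. 322.  53.] [648. 322.  50.]
nr [ 2.1 -0.8] [ 0.6 -0.3] [556. -76.  54.] [559. -82.  50.]
fr [0.2 0.9] [-0.4 -0.5] [617. -87.  48.] [616. -86.  50.]
rl [ 0.6 -1.3] [0.  0.6] [492. 140.  93.] [494. 139.  89.]
rr [ 0.7 -0.6] [-0.3  0.4] [491. 120.  92.] [493. 119.  89.]
pfr [-0.6  1.3] [ 0.3 -0.9] [659.  52. 117.] [655.  54. 122.]
pnr [-0.7 -0.1] [ 0.4 -1.1] [635.  54. 118.] [633.  55. 122.]
pnl [ 0.4 -0.3] [-2.   2.2] [641. 197.  84.] [644. 198.  77.]
pfl [0.6 1.2] [-2.  -1.4] [666. 196.  74.] [666. 196.  77.]
paddle_right [0.64512282 0.06587492 0.1182332 ] bottle [0.51751566 0.01244606 0.075     ] bottle side [0.51520191 0.0115497  0.075     ] reel [0.51526706 0.26298431 0.052     ] [0.51104174 0.26468746 0.052     ]
```

The balls triangulate to within 2–3 mm of the sorter fit at z ≈ 0.10, and the gate's right end is the raised one (left end down). I'll press paddle_right, which sends the balls to the right tray. First I'll turn to the sorter's yaw, close the fingers and travel high.

>>> {"method": "send_rows", "body": {
  "moves": [
    {"fingers":0,"turn":[0,0,0.0372],"slide":[0,0,0]},
    {"fingers":0,"turn":[0,0,0.0372],"slide":[0,0,0]},
    {"fingers":0,"turn":[0,0,0.0372],"slide":[0,0,0]},
    {"fingers":0,"turn":[0,0,0.0372],"slide":[0,0,0]},
    {"fingers":0,"slide":[0.0577,-0.1015,0],"turn":[0,0,0]},
    {"fingers":0,"slide":[0.0577,-0.1015,0],"turn":[0,0,0]},
    {"fingers":0,"slide":[0.0577,-0.1015,0],"turn":[0,0,0]},
    {"fingers":0,"slide":[0.0577,-0.1015,0],"turn":[0,0,0]},
    {"fingers":0,"slide":[0.0577,-0.1015,0],"turn":[0,0,0]},
    {"fingers":0,"slide":[0.0577,-0.1015,0],"turn":[0,0,0]}
  ]
}}

```text
t: 1.2
ee_pos: [0.3856, -0.3212, 0.3039]
eef_rot: [[0.997, -0.078, 0.0], [-0.078, -0.997, -0.0], [0.0, 0.0, -1.0]]
force: [1.6, 0.8, 0.3]
width: 0.0002
grip_force: 0.0
```

>>> {"method": "send_rows", "body": {
  "moves": [
    {"fingers":0,"slide":[0.0577,-0.1015,0],"turn":[0,0,0]},
    {"fingers":0,"slide":[0.0577,-0.1015,0],"turn":[0,0,0]},
    {"fingers":0,"slide":[0.0577,-0.1015,0],"turn":[0,0,0]},
    {"fingers":0,"slide":[0.0577,-0.1015,0],"turn":[0,0,0]},
    {"fingers":0,"slide":[0.0577,-0.1015,0],"turn":[0,0,0]},
    {"fingers":0,"slide":[0.0577,-0.1015,0],"turn":[0,0,0]},
    {"fingers":0,"slide":[0,0,0],"turn":[0,0,0]},
    {"fingers":0,"slide":[0,0,0],"turn":[0,0,0]}
  ]
}}

```text
t: 2.0
ee_pos: [0.5422, -0.0896, 0.3035]
eef_rot: [[0.997, -0.075, -0.001], [-0.075, -0.997, -0.0], [-0.001, 0.0, -1.0]]
force: [0.2, -0.7, 0.5]
width: 0.0001
grip_force: 0.0
```

```bash
cat > st.py <<'E'
from fit import *
q=np.load('q.npy');s=r.observe();R=np.array(s['eef_rot']);p=np.array(s['ee_pos']);tip=p+R[:,2]*r.tcp_to_tips
c,n=np.cos(q[2]),np.sin(q[2]);M=np.array([[c,n,0],[-n,c,0],[0,0,1]])
print('t',s['t'],'tip in sorter mm',(M@(tip-[q[0],q[1],0])*1000).round(1),'yaw err',np.arctan2(R[1,0],R[0,0])-q[2],'zax',R[:,2].round(4),'F',np.round(s['force'],2),'w',s['width'])
E
python3 st.py
```

```text
t 2.0 tip in sorter mm [ -44.8 -213.9  230.9] yaw err 0.0017465511372956183 zax [-9.e-04 -1.e-04 -1.e+00] F [ 0.25 -0.7   0.52] w 0.00011039288858106135
```

>>> {"method": "send_rows", "body": {
  "moves": [
    {"fingers":0,"slide":[0.0383,-0.0675,0],"turn":[0,0,0]},
    {"fingers":0,"slide":[0.0383,-0.0675,0],"turn":[0,0,0]},
    {"fingers":0,"slide":[0.0383,-0.0675,0],"turn":[0,0,0]},
    {"fingers":0,"slide":[0.0383,-0.0675,0],"turn":[0,0,0]},
    {"fingers":0,"slide":[0.0383,-0.0675,0],"turn":[0,0,0]},
    {"fingers":0,"slide":[0.0383,-0.0675,0],"turn":[0,0,0]},
    {"fingers":0,"slide":[0,0,0.075],"turn":[0,0,0]},
    {"fingers":0,"slide":[0,0,0.075],"turn":[0,0,0]},
    {"fingers":0,"slide":[0,0,0.05],"turn":[0,0,0]},
    {"fingers":0,"slide":[0,0,0],"turn":[0,0,0]}
  ]
}}

```text
t: 3.0
ee_pos: [0.6438, 0.062, 0.2194]
eef_rot: [[0.997, -0.079, -0.007], [-0.079, -0.997, -0.0], [-0.007, 0.001, -1.0]]
force: [-0.9, 0.3, 0.2]
width: 0.0002
grip_force: 0.0
```

```bash
python3 st.py;python3 - <<'E'
from workcell import r
import cv2
a=r.read_camera('side')['color'][135:315,150:365,::-1];cv2.imwrite('pics/s1.png',cv2.resize(a,None,fx=3.3,fy=3.3))
E
```

```text
t 3.0 tip in sorter mm [ 44.5 -55.1 146.8] yaw err -0.0027385507445856494 zax [-7.5e-03 -5.0e-04 -1.0e+00] F [-0.88  0.3   0.17] w 0.00023442646967778026
```

View pics/s1.png

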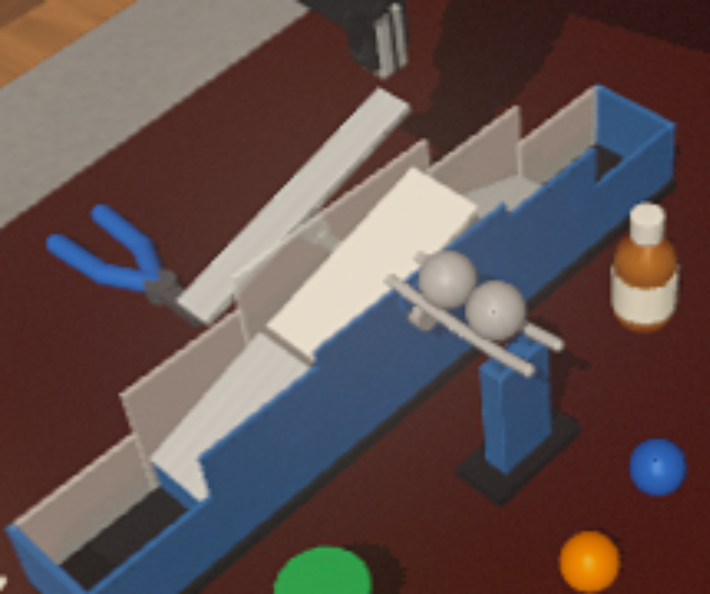

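The closed fingertips are at crop pixel (385,70), just above the bar's raised right end at (393,98). Nothing has been disturbed, so I'll press down slowly.

>>> {"method": "send_rows", "body": {
  "moves": [
    {"fingers":0,"slide":[0.007,0,0.02],"turn":[0,0,0]},
    {"fingers":0,"slide":[0,0,0.02],"turn":[0,0,0]},
    {"fingers":0,"slide":[0,0,0.015],"turn":[0,0,0]},
    {"fingers":0,"slide":[0,0,0.015],"turn":[0,0,0]},
    {"fingers":0,"slide":[0,0,0.015],"turn":[0,0,0]},
    {"fingers":0,"slide":[0,0,0.01],"turn":[0,0,0]},
    {"fingers":0,"slide":[0,0,0],"turn":[0,0,0]}
  ]
}}

```text
t: 3.75
ee_pos: [0.6485, 0.0635, 0.1849]
eef_rot: [[0.997, -0.077, -0.001], [-0.077, -0.997, 0.0], [-0.001, 0.0, -1.0]]
force: [-0.8, -0.4, 0.3]
width: 0.0001
grip_force: 0.0
```

```bash
python3 st.py
```

```text
t 3.75 tip in sorter mm [ 49.4 -53.1 112.3] yaw err -0.000918292922805708 zax [-0.0014  0.     -1.    ] F [-0.82 -0.42  0.26] w 7.80856040098073e-05
```

>>> {"method": "send_rows", "body": {
  "moves": [
    {"fingers":0,"slide":[0,0,0.0125],"turn":[0,0,0]},
    {"fingers":0,"slide":[0,0,0.0125],"turn":[0,0,0]},
    {"fingers":0,"slide":[0,0,0.0125],"turn":[0,0,0]},
    {"fingers":0,"slide":[0,0,0.0125],"turn":[0,0,0]},
    {"fingers":0,"slide":[0,0,0],"turn":[0,0,0]},
    {"fingers":0,"slide":[0,0,0],"turn":[0,0,0]}
  ]
}}

```text
t: 4.35
ee_pos: [0.6488, 0.0634, 0.1656]
eef_rot: [[0.997, -0.078, -0.0], [-0.078, -0.997, -0.0], [-0.0, 0.0, -1.0]]
force: [-0.3, -0.7, 0.1]
width: -0.0002
grip_force: 0.0
```

```bash
python3 st.py;python3 - <<'E'
from workcell import r
import cv2
a=r.read_camera('side')['color'][135:315,150:365,::-1];cv2.imwrite('pics/s2.png',cv2.resize(a,None,fx=3.3,fy=3.3))
E
```

```text
t 4.35 tip in sorter mm [ 49.8 -53.2  93. ] yaw err -0.000997078607787888 zax [-5.e-04 -0.e+00 -1.e+00] F [-0.33 -0.71  0.08] w -0.00018181886526382314
```

View pics/s2.png

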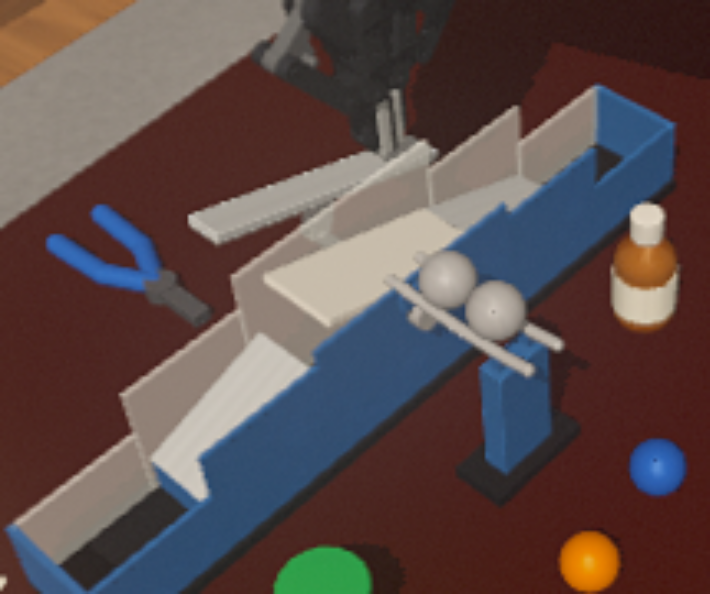

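The gate has rocked over: its left end at (200,225) is now up and the right end is down, with both balls still in place. I'll retract and move behind the rear ball.

>>> {"method": "send_rows", "body": {
  "moves": [
    {"fingers":0,"slide":[0,0,-0.05],"turn":[0,0,0]},
    {"fingers":0,"slide":[0,0,-0.05],"turn":[0,0,0]},
    {"fingers":0,"slide":[0,0,-0.05],"turn":[0,0,0]},
    {"fingers":0,"slide":[0,0,0],"turn":[0,0,0]},
    {"fingers":0,"slide":[-0.073,-0.0221,0],"turn":[0,0,0]},
    {"fingers":0,"slide":[-0.073,-0.0221,0],"turn":[0,0,0]},
    {"fingers":0,"slide":[-0.073,-0.0221,0],"turn":[0,0,0]},
    {"fingers":0,"slide":[-0.073,-0.0221,0],"turn":[0,0,0]},
    {"fingers":0,"slide":[-0.073,-0.0221,0],"turn":[0,0,0]},
    {"fingers":0,"slide":[-0.073,-0.0221,0],"turn":[0,0,0]}
  ]
}}

```text
t: 5.4
ee_pos: [0.477, 0.1302, 0.2251]
eef_rot: [[0.997, -0.078, -0.001], [-0.078, -0.997, -0.0], [-0.001, 0.0, -1.0]]
force: [0.8, 0.5, 0.3]
width: 0.0002
grip_force: 0.0
```

>>> {"method": "send_rows", "body": {
  "moves": [
    {"fingers":0,"slide":[0,0,0],"turn":[0,0,0]},
    {"fingers":0,"slide":[0,0,0],"turn":[0,0,0]},
    {"fingers":0,"slide":[0,0,0],"turn":[0,0,0]}
  ]
}}

```text
t: 5.7
ee_pos: [0.479, 0.1297, 0.2259]
eef_rot: [[0.997, -0.078, 0.001], [-0.078, -0.997, -0.0], [0.001, -0.0, -1.0]]
force: [0.3, -0.6, 0.8]
width: 0.0003
grip_force: 0.0
```

```bash
python3 st.py
```

```text
t 5.7 tip in sorter mm [-1.245e+02 -1.000e-01  1.533e+02] yaw err -0.0011654863087139644 zax [ 7.e-04 -0.e+00 -1.e+00] F [ 0.3  -0.64  0.76] w 0.00029128236015360656
```

>>> {"method": "send_rows", "body": {
  "moves": [
    {"fingers":0,"slide":[0,-0.0025,0.05],"turn":[0,0,0]},
    {"fingers":0,"slide":[0,0,0.05],"turn":[0,0,0]},
    {"fingers":0,"slide":[0,0,0.021],"turn":[0,0,0]},
    {"fingers":0,"slide":[0,0,0.019],"turn":[0,0,0]},
    {"fingers":0,"slide":[0,0,0],"turn":[0,0,0]},
    {"fingers":0,"slide":[0,0,0],"turn":[0,0,0]},
    {"fingers":0,"slide":[0,0,0],"turn":[0,0,0]}
  ]
}}

```text
t: 6.4
ee_pos: [0.4791, 0.131, 0.1709]
eef_rot: [[0.997, -0.078, 0.002], [-0.078, -0.997, 0.0], [0.002, -0.0, -1.0]]
force: [-0.5, -0.3, 0.6]
width: 0.0002
grip_force: 0.0
```

```bash
python3 st.py;python3 - <<'E'
from workcell import r
import cv2
a=r.read_camera('side')['color'][135:315,150:365,::-1];cv2.imwrite('pics/s3.png',cv2.resize(a,None,fx=3.3,fy=3.3))
E
```

```text
t 6.4 tip in sorter mm [-124.4    1.2   98.3] yaw err -0.0010951061251815025 zax [ 1.6e-03  3.0e-04 -1.0e+00] F [-0.46 -0.34  0.62] w 0.00016304067438452125
```

View pics/s3.png

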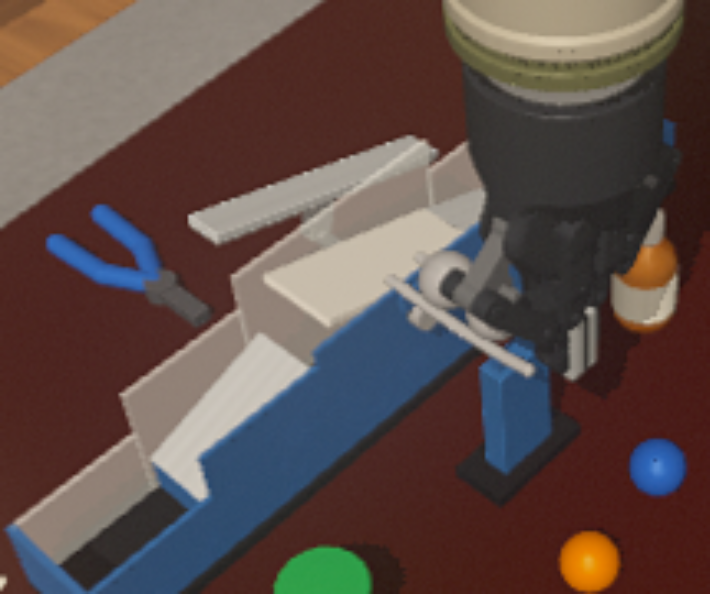

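The tips are at (580,370), just behind the rods' near end, and both balls are still in the dip. I'll start the gentle push.

>>> {"method": "send_rows", "body": {
  "moves": [
    {"fingers":0,"slide":[0.01,0,0.004],"turn":[0,0,0]},
    {"fingers":0,"slide":[0.01,0,0],"turn":[0,0,0]},
    {"fingers":0,"slide":[0.01,0,0],"turn":[0,0,0]},
    {"fingers":0,"slide":[0.0075,0,0],"turn":[0,0,0]},
    {"fingers":0,"slide":[0.0075,0,0],"turn":[0,0,0]},
    {"fingers":0,"slide":[0.0075,0,0],"turn":[0,0,0]},
    {"fingers":0,"slide":[0.0075,0,0],"turn":[0,0,0]},
    {"fingers":0,"slide":[0.0075,0,0],"turn":[0,0,0]},
    {"fingers":0,"slide":[0.0075,0,0],"turn":[0,0,0]},
    {"fingers":0,"slide":[0.0075,0,0],"turn":[0,0,0]}
  ]
}}

```text
t: 7.45
ee_pos: [0.5116, 0.1283, 0.1683]
eef_rot: [[0.997, -0.078, -0.0], [-0.078, -0.997, -0.0], [-0.0, 0.0, -1.0]]
force: [0.1, 0.2, 0.6]
width: -0.0001
grip_force: 0.3
```

```bash
python3 st.py
```

```text
t 7.45 tip in sorter mm [-92.    1.   95.7] yaw err -0.0009693110760246593 zax [-1.e-04 -0.e+00 -1.e+00] F [0.08 0.2  0.57] w -8.649035791021247e-05
```

>>> {"method": "send_rows", "body": {
  "moves": [
    {"fingers":0,"slide":[0.0075,0,-0.002],"turn":[0,0,0]},
    {"fingers":0,"slide":[0.0075,0,0],"turn":[0,0,0]},
    {"fingers":0,"slide":[0.0075,0,0],"turn":[0,0,0]},
    {"fingers":0,"slide":[0.0075,0,0],"turn":[0,0,0]},
    {"fingers":0,"slide":[0.0075,0,0],"turn":[0,0,0]},
    {"fingers":0,"slide":[0.0075,0,0],"turn":[0,0,0]},
    {"fingers":0,"slide":[0,0,0],"turn":[0,0,0]},
    {"fingers":0,"slide":[0,0,0],"turn":[0,0,0]},
    {"fingers":0,"slide":[0,0,0],"turn":[0,0,0]},
    {"fingers":0,"slide":[0,0,0],"turn":[0,0,0]}
  ]
}}

```text
t: 8.45
ee_pos: [0.5292, 0.127, 0.1691]
eef_rot: [[0.997, -0.078, -0.0], [-0.078, -0.997, 0.0], [-0.0, -0.0, -1.0]]
force: [0.8, -0.1, -0.0]
width: -0.0004
grip_force: 0.0
```

```bash
python3 st.py;python3 - <<'E'
from workcell import r
import cv2,numpy as np
a=r.read_camera('side')['color'][135:315,150:365,::-1];b=r.read_camera('top')['color'][145:245,185:385,::-1]
cv2.imwrite('pics/s4.png',np.hstack([cv2.resize(a,(400,335)),cv2.resize(b,(400,335))[:, :]]))
E
```

```text
t 8.45 tip in sorter mm [-74.2   1.   96.5] yaw err -0.0009996538423750062 zax [-0.  0. -1.] F [ 0.79 -0.06 -0.03] w -0.00035784982200385114
```

View pics/s4.png

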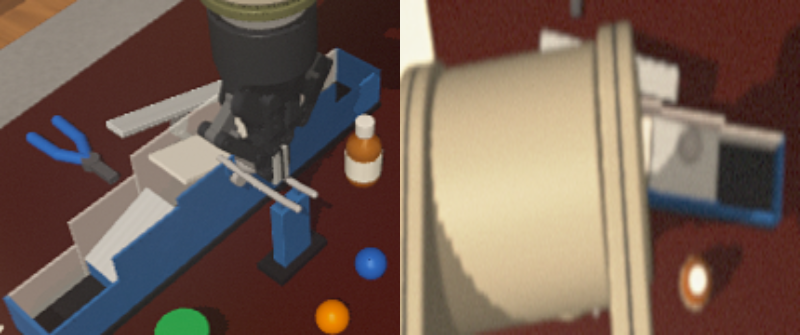

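Top view: a ball, probably the front one, is on its way down the right chute at (690,150). I'll push the second one.

>>> {"method": "send_rows", "body": {
  "moves": [
    {"fingers":0,"slide":[0.0075,0,0],"turn":[0,0,0]},
    {"fingers":0,"slide":[0.0075,0,0],"turn":[0,0,0]},
    {"fingers":0,"slide":[0.0075,0,0],"turn":[0,0,0]},
    {"fingers":0,"slide":[0.0075,0,0],"turn":[0,0,0]},
    {"fingers":0,"slide":[0.0075,0,0],"turn":[0,0,0]},
    {"fingers":0,"slide":[0.0075,0,0],"turn":[0,0,0]},
    {"fingers":0,"slide":[0.0075,0,0],"turn":[0,0,0]},
    {"fingers":0,"slide":[0.0075,0,0],"turn":[0,0,0]},
    {"fingers":0,"slide":[0.0075,0,0],"turn":[0,0,0]},
    {"fingers":0,"slide":[0.0075,0,0],"turn":[0,0,0]}
  ]
}}

```text
t: 9.55
ee_pos: [0.5595, 0.1246, 0.1691]
eef_rot: [[0.997, -0.078, 0.0], [-0.078, -0.997, 0.0], [0.0, -0.0, -1.0]]
force: [0.5, 0.2, 0.0]
width: -0.0001
grip_force: 0.0
```

>>> {"method": "send_rows", "body": {
  "moves": [
    {"fingers":0,"slide":[0.0075,0,0],"turn":[0,0,0]},
    {"fingers":0,"slide":[0.005,0,0],"turn":[0,0,0]},
    {"fingers":0,"slide":[0,0,0],"turn":[0,0,0]},
    {"fingers":0,"slide":[0,0,0],"turn":[0,0,0]},
    {"fingers":0,"slide":[0,0,0],"turn":[0,0,0]},
    {"fingers":0,"slide":[-0.05,0,0],"turn":[0,0,0]},
    {"fingers":0,"slide":[-0.07,0,0],"turn":[0,0,0]},
    {"fingers":0,"slide":[-0.1,0,-0.04],"turn":[0,0,0]},
    {"fingers":0,"slide":[-0.1,0,-0.06],"turn":[0,0,0]},
    {"fingers":0,"slide":[0,0,-0.1],"turn":[0,0,0]}
  ]
}}

```text
t: 10.55
ee_pos: [0.4288, 0.1338, 0.2434]
eef_rot: [[0.997, -0.076, -0.014], [-0.076, -0.997, -0.002], [-0.014, 0.003, -1.0]]
force: [2.1, 0.6, 0.7]
width: 0.0003
grip_force: 0.0
```

>>> {"method": "send_rows", "body": {
  "moves": [
    {"fingers":0,"slide":[0,0,-0.1],"turn":[0,0,0]},
    {"fingers":0,"slide":[0,0,0],"turn":[0,0,0]},
    {"fingers":0,"slide":[0,0,0],"turn":[0,0,0]},
    {"fingers":0,"slide":[0,0,0],"turn":[0,0,0]},
    {"fingers":0,"slide":[0,0,0],"turn":[0,0,0]}
  ]
}}

```text
t: 11.05
ee_pos: [0.436, 0.134, 0.2875]
eef_rot: [[0.997, -0.078, -0.003], [-0.078, -0.997, -0.0], [-0.003, 0.001, -1.0]]
force: [-0.0, 0.3, -0.4]
width: -0.0
grip_force: 0.0
```

```bash
python3 st.py;python3 - <<'E'
from workcell import r
import cv2,numpy as np
a=r.read_camera('side')['color'][135:315,150:365,::-1];b=r.read_camera('top')['color'][90:265,185:385,::-1]
cv2.imwrite('pics/s5.png',np.hstack([cv2.resize(a,(400,335)),cv2.resize(b,(400,350))[:335]]))
E
```

```text
t 11.05 tip in sorter mm [-167.9    0.8  214.9] yaw err -0.0011538685343121385 zax [-2.7e-03 -5.0e-04 -1.0e+00] F [-0.01  0.32 -0.4 ] w -3.0178047378517032e-05
```

View pics/s5.png

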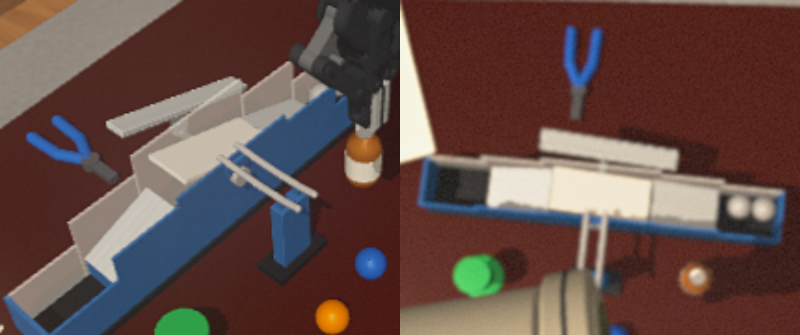

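Both balls are in the right tray at top-crop (738,207) and (763,208). The gate leans right, the bystanders look unmoved and the arm is clear.

```bash
python3 -c "
from workcell import r
print(r.sign_off())"
```

```text
the job is handed in; nothing more can be done
None
```

I pressed the gate over to the right before pushing the balls, both steel balls then ran into the right tray, and the bottle, reel stand and pliers look unmoved in the last pictures; the job was handed in at about 11 s with the arm clear.

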